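# Dial the code and load the interlock plate

### The job

Clear the motor test bench to run: on the grey interlock unit set the three code dials one after another, from left to right, to 4, 2 and 5 (ticks count 1 to 5 clockwise), with each pointer squarely on its tick. Then lift the aluminium interlock plate out of its stand and slide it down the slot in front of the dials until it rests fully home, upright; lower it rather than dropping it. Let go of it, leave the code standing and leave the other things on the bench where they are.

Things in the scene. Friction and masses are not known exactly. Their poses are not given: they have to be found in the camera images.
- interlock_unit: grey box fixed on the bench, 116 (its x) x 300 (y) x 70 mm high, faces the robot. Origin: centre of its underside; x points from its front (robot side) to its back, y to the left along its row of three black dials, z up. In front of the dials a long slot runs along y. Behind each dial the flat top bears five black ticks, 30 degrees apart, each a little longer than the last clockwise.
- slot_mouth (a point): centre of the slot's mouth, on the unit's top. Slot 9 mm wide (unit's x), 220 long (y), 50 deep, ends closed, 4 mm 45 degree lead-in along both long edges. Under each dial a steel index wheel, 8 mm below the mouth, juts 6 mm into the slot from behind and blocks the plate unless the dial is within about 12 degrees of its code. Axes as the unit's.
- slot_floor (a point): centre of the slot's floor, 50 mm below the mouth, 20 mm above the bench. Axes as the unit's.
- dial_left (a joint): angle of the left (the unit's +y) dial, rad: 0 = pointer at tick 3 (straight back, unit's +x), positive clockwise seen from above; ticks 1 to 5 clockwise (left to right), tick n at (n - 3) x 0.5236; code tick 4 = 0.524. Stops at -1.3 and 1.3. Light friction 0.05 N m; stays where it is left.
- dial_left_grip (a point): point on the left (the unit's +y) dial's vertical axis in its bar grip, 92 mm above the bench, 10 mm below the bar's top. Bar 40 mm long, 12 wide, 74 to 102 mm above the bench, on a 48 mm disc. x runs along the bar to the pointer end (white line on the bar, white nib on the disc). Dials 88 mm apart along y, 38.5 mm behind the slot's centre line.
- dial_middle (a joint): angle of the middle dial, rad: 0 = pointer at tick 3 (straight back, unit's +x), positive clockwise seen from above; ticks 1 to 5 clockwise (left to right), tick n at (n - 3) x 0.5236; code tick 2 = -0.524. Stops at -1.3 and 1.3. Light friction 0.05 N m; stays where it is left.
- dial_middle_grip (a point): point on the middle dial's vertical axis in its bar grip, 92 mm above the bench, 10 mm below the bar's top. Bar 40 mm long, 12 wide, 74 to 102 mm above the bench, on a 48 mm disc. x runs along the bar to the pointer end (white line on the bar, white nib on the disc). Dials 88 mm apart along y, 38.5 mm behind the slot's centre line.
- dial_right (a joint): angle of the right (the unit's -y) dial, rad: 0 = pointer at tick 3 (straight back, unit's +x), positive clockwise seen from above; ticks 1 to 5 clockwise (left to right), tick n at (n - 3) x 0.5236; code tick 5 = 1.047. Stops at -1.3 and 1.3. Light friction 0.05 N m; stays where it is left.
- dial_right_grip (a point): point on the right (the unit's -y) dial's vertical axis in its bar grip, 92 mm above the bench, 10 mm below the bar's top. Bar 40 mm long, 12 wide, 74 to 102 mm above the bench, on a 48 mm disc. x runs along the bar to the pointer end (white line on the bar, white nib on the disc). Dials 88 mm apart along y, 38.5 mm behind the slot's centre line.
- interlock_plate: flat upright aluminium plate, 6 mm thick (its x) x 216 long (its y) x 85 mm high, with a black grip bar 12 (x) x 60 (y) x 45 mm centred on its top edge, total height 130 mm, about 0.28 kg. Origin: centre of its lower edge, z up. Symmetric: either way round will do. It starts standing in the stand.
- plate_grip (a point): point inside the plate's black grip bar, 116 mm above the plate's lower edge, 14 mm below the bar's top; the bar is taken across its 12 mm thickness (plate's x).
- plate_stand: dark steel stand fixed on the bench, base 70 (its x) x 240 (its y) x 8 mm, with an upright channel along y, 9 mm wide, 224 mm long, 38 mm above the bench at its top, that holds the plate by its lower 30 mm (plate's lower edge 8 mm above the bench). Origin: centre of its underside.
- capacitor_1: white motor capacitor can, 36 mm across, 74 tall; a bystander, loose. Origin: centre of its underside
- bearing_0: ball bearing, 35 mm across, 11 high; a bystander, loose. Origin: centre of its underside
- spanner_b: open-ended spanner, 175 mm long, 6 high; a bystander, loose. Origin: centre of its underside
- tape_black: roll of black tape, 65 mm across, 18 high; a bystander, loose. Origin: centre of its underside
- grease_tin: dark green tin, 70 mm across, 44 high; a bystander, loose. Origin: centre of its underside
- screw_dish: steel dish of screws, 109 mm across, 22 high; a bystander, loose. Origin: centre of its underside
- wood_block: beech block, 65x110x42 mm; a bystander, loose. Origin: centre of its underside

How it is judged:
On the way, in this order (a step that is already met when the one before it is completed fails the run):
1. the left dial points at tick 4 (value of joint dial_left between 0.3736 and 0.6736 rad), for 0.2 s.
2. the middle dial points at tick 2 (value of joint dial_middle between -0.6736 and -0.3736 rad), for 0.2 s.
3. the right dial points at tick 5 (value of joint dial_right between 0.8972 and 1.1972 rad), for 0.2 s.
4. the plate is lifted clear of the stand (z of interlock_plate in the frame of plate_stand above 0.042 m), for 0.1 s.
5. the plate is home in the slot (z of interlock_plate in the frame of slot_floor below 0.004 m and horizontal distance between interlock_plate and slot_floor below 0.006 m and angle between interlock_plate's own z axis and vertical below 0.08 rad and angle between the y axis of interlock_plate and the y axis of interlock_unit, either way round below 0.06 rad), for 0.2 s.
At the end, for the whole second after the job is handed in: Left, middle and right dials at ticks 4, 2 and 5, each within 0.15 rad (8.6 degrees); plate at rest in the slot, lower edge under 4 mm above the slot floor, centre within 6 mm of the slot's, tilted under 0.08 rad, in line with the slot within 0.06 rad (all of step 1 and all of step 2 and all of step 3 and all of step 5 and linear speed of interlock_plate below 0.02 m/s); the robot touches nothing.
It fails at once if a bystander is moved more than 30 mm (distance of any of capacitor_1, bearing_0, spanner_b, tape_black, grease_tin, screw_dish, wood_block from where it was at the start of the episode above 0.03 m).
It fails at once if the plate is dropped into the slot (faster than 0.4 m/s while its lower edge is in the slot) (linear speed of interlock_plate above 0.4 m/s and z of interlock_plate in the frame of slot_floor below 0.048 m and horizontal distance between interlock_plate and slot_floor below 0.02 m).
It also fails if it takes over 72 s, if anything falls off the work surface, if the arm or the gripper's body presses on something with over 40 N, if the wrist force passes 120 N, or if a joint passes its speed limit or range.

### The arm

A 6-joint arm with a two-finger parallel gripper is mounted at the origin on the work surface; the furniture and walls round the work are solid. World frame = base frame: x ahead of the robot, y to its left, z up, the work surface at z = 0. Lengths are in m, angles in rad, forces in N, time in s.
With the tool pointing down it reaches from about 0.3 to 0.875 m from the base axis. Payload 6.4 kg.
Tool frame: the origin (TCP) lies between the finger pads; the fingertips stand 25 mm ahead of it and the grasp point (between the pads) lies 6 mm ahead of it; z points along the fingers, y is the line along which they close (so a half turn about z gives the same grasp; the last joint's range is limited). The gripper opens to 85 mm and grips with 20 to 120 N. Pads are 22 mm wide; open, the fingers measure 114 mm over their backs; the gripper's body (76 mm by 85 mm) begins 54 mm behind the grasp point. The pads swing forward as they close: fully open they stand 13 mm farther back than shut.
Start: joints at [-1.349, 0.181, 1.607, -0, 1.354, -0.206], TCP at [0.239, -0.523, 0.222] pointing down, gripper open.
Joint ranges: [-2.99, 2.99], [-0.89, 2.07], [0.3, 2.58], [-1.14, 4.28], [0, 2.63], [-3.12, 3.12]. Speed limits (rad/s): [2.57, 2.57, 3.01, 3.14, 3.14, 3.14].

### API

Orientations are given as a unit quaternion [w, x, y, z].
In Python, from bench import ctrl gives the robot as it stands.
- The arm moves only by the tool servo_tool, never from a script. Its argument "series" is text: rows parted by semicolons, each of 7 numbers parted by spaces: the gripper command: -1 is fully open, 1 is shut, values between are in proportion, then the shift along the tool's x, y, z in m, then the turn, a rotation vector about the tool's x, y, z in degrees. A call has 1 to 12 rows; each row is the pose to reach, as a shift and turn from the pose commanded when the call began, along the tool's axes at that moment; what a row does not reach only later rows make up. A row lasts 1/12 s, in which the tool goes at most 41.7 mm and 7.16 degrees, less where a joint would pass 70% of its speed; a pose out of reach is approached as far as the arm can. A call with a gripper value outside its range is refused whole. The fingers move at their own pace and stop on an object; the grip force is fixed at half the most. Time passes only in rows, so rows that repeat a pose let the fingers close. It gives the time, the measured TCP pose, the force, the opening and the grip force at its end, in the units of the state.
- ctrl.get_obs(): the state, without advancing time (a new reading comes with each control period).
- ctrl.camera(name): name is "scene" or "top" or "wrist"; returns a dict with "img" (400x640x3 uint8, red, green, blue), "z_map" (400x640 float32, m along the optical axis (not along the pixel's ray), 0 where there is no reading), "fovy" (degrees; the focal length in pixels is half the picture's height over the tangent of half this angle, whatever the lens; pixels are square), "cx", "cy" (the principal point, pixels), "k1" (the pictures are not rectified: a ray, as slopes to the right and down, at radius r is drawn at 1 + k1 r^2 times it, then the intrinsics apply), "extrinsics" (4x4, takes a point from camera to world coordinates); the wrist camera has in their place "T_tool_cam" (4x4, takes a point from camera to tool coordinates, whose origin is the TCP and whose axes are the flange's). Camera axes: x right, y down, z forward; pixel columns grow to the right and rows downward; lengths in m; the calibration is good to about 2 mm. A picture is of the moment at which its call begins: read the wrist's pose just before it.
- ctrl.hand_in(): hands the job in; it is judged then, once.
The state is a dict: "time_s": time; "q": joint angles; "dq": joint speeds; "joint_efforts": joint torques, N m; "eef_pos": TCP position; "eef_rot": TCP orientation; "wrist_force": force on the tool from outside, world axes, zero at the start; "torque": the same for the moment, N m; "opening": opening from 0.0 (shut) to 1.0 (fully open); "grasp_force": force on a finger pad.
Only numpy, scipy, OpenCV 4.12 (cv2) and the standard library are available. Lean on these libraries where they do the work, as an engineer would, in place of code of your own. Each camera call takes 0.05 s, during which the arm holds its last target. There are 200 camera calls.

## Working session

There is one attempt and no reset: what is moved stays moved. The work goes in short steps, Python scripts to look and compute and a tool call to move; the robot and the scene stay as the last step left them, time stands still between calls to the robot, and variables do not carry over. Pictures are saved under pics/ and viewed, at most 10 in all, crops included, and the job is handed in when it is done.

Besides the shell and the picture viewer there is one more tool, called after ">>>" by a JSON object that holds its "op" and its "data". servo_tool: Moves the arm, as the interface text tells. Its arguments: {"type":"object","properties":{"series":{"type":"string"}},"required":["series"]}

```bash
mkdir -p pics; ls; cat > h.py <<'E'
import numpy as np, cv2
from bench import ctrl
from scipy.spatial.transform import Rotation as R
def toolT():
    o=ctrl.get_obs(); T=np.eye(4); w,x,y,z=o["eef_rot"]; T[:3,:3]=R.from_quat([x,y,z,w]).as_matrix(); T[:3,3]=o["eef_pos"]; return T
def cam(n):
    T=toolT(); c=ctrl.camera(n); c["E"]=T@c["T_tool_cam"] if n=="wrist" else np.array(c["extrinsics"]); c["f"]=200/np.tan(np.radians(c["fovy"])/2); return c
def rays(c,px):
    px=np.asarray(px,float).reshape(-1,1,2); f=c["f"]; K=np.array([[f,0,c["cx"]],[0,f,c["cy"]],[0,0,1]])
    return cv2.undistortPointsIter(px,K,np.array([c["k1"],0,0,0,0.]),None,None,(3,50,1e-9)).reshape(-1,2)
def onplane(c,px,z):
    r=rays(c,px); d=np.c_[r,np.ones(len(r))]@c["E"][:3,:3].T; o=c["E"][:3,3]
    return o+d*((z-o[2])/d[:,2])[:,None]
def cloud(c):
    v,u=np.mgrid[:400,:640]; r=rays(c,np.c_[u.ravel(),v.ravel()]); Z=c["z_map"].ravel()
    P=np.c_[r*Z[:,None],Z]@c["E"][:3,:3].T+c["E"][:3,3]; P[Z==0]=np.nan; return P.reshape(400,640,3)
def save(n,img): cv2.imwrite("pics/"+n,cv2.cvtColor(img,cv2.COLOR_RGB2BGR))
E
python3 - <<'E'
from h import *
for n in("top","scene"):
    c=cam(n); save(n+"0.png",c["img"]); print(n,c["fovy"],c["cx"],c["cy"],c["k1"],np.round(c["E"],3).tolist())
    np.savez(n+".npz",**{k:v for k,v in c.items()})
print(np.round(toolT(),3))
E
```

```text
pics
top 49.36735458115579 325.24340537440486 201.4529921346231 -0.09322832628968174 [[0.008, -0.991, 0.133, 0.373], [-1.0, -0.006, 0.009, 0.085], [-0.009, -0.133, -0.991, 1.487], [0.0, 0.0, 0.0, 1.0]]
scene 42.458368539650166 317.28929507254315 195.9782153178518 -0.0039008532719629193 [[0.616, -0.41, 0.672, -0.569], [-0.787, -0.296, 0.541, -0.786], [-0.023, -0.863, -0.505, 0.936], [0.0, 0.0, 0.0, 1.0]]
[[ 0.91   0.415 -0.     0.238]
 [ 0.415 -0.91   0.002 -0.523]
 [ 0.    -0.002 -1.     0.221]
 [ 0.     0.     0.     1.   ]]
```

View pics/top0.png

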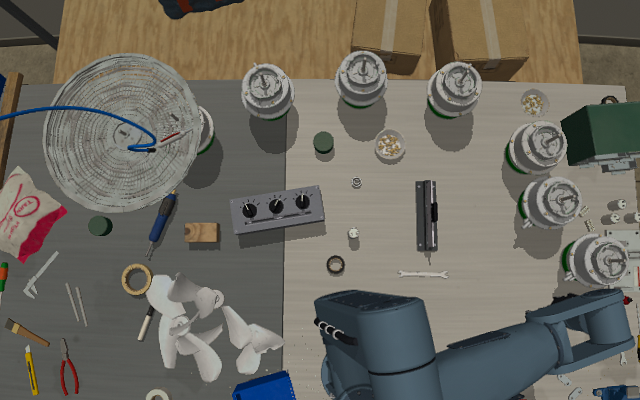

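View pics/scene0.png

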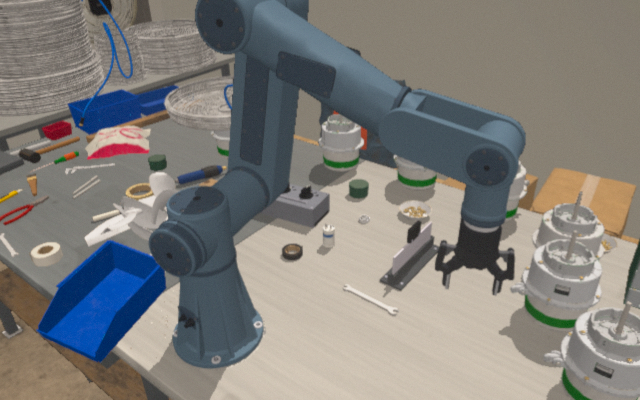

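The top view shows the unit centred near (277,210) with dials at (249,211), (276,207) and (303,202). The stand is near (427,215) with the plate's grip bar at (434,212), and its long side runs along world x. I'll measure these from colour and depth.

```bash
python3 - <<'E'
from h import *
c=dict(np.load("top.npz")); c={k:(v if v.ndim else float(v)) for k,v in c.items()}
P=cloud(c); g=c["img"].astype(int).max(2); win=np.zeros((400,640),bool); win[170:250,220:335]=1
m=win&(abs(P[...,2]-.070)<.006)
pp=P[m][:,:2].astype(np.float32); r=cv2.minAreaRect(pp); print("unit rect",r,m.sum(),np.median(P[m][:,2]))
# by image contour at plane .07
cn,_=cv2.findContours(m.astype(np.uint8),cv2.RETR_EXTERNAL,2); k=max(cn,key=cv2.contourArea).reshape(-1,2)
q=onplane(c,k,.07)[:,:2].astype(np.float32); print("unit contour",cv2.minAreaRect(q))
for u,v in((249,211),(276,207),(303,202)):
    w=np.zeros_like(m); w[v-14:v+14,u-14:u+14]=1
    h=w&(P[...,2]>.09)&(P[...,2]<.12); print("dial",np.round(P[h].mean(0),4),h.sum(),[np.round(x,3) for x in cv2.minAreaRect(P[h][:,:2].astype(np.float32))])
w=np.zeros_like(m); w[165:270,405:450]=1
for lo,hi in((.12,.15),(.075,.105),(.03,.046)):
    h=w&(P[...,2]>lo)&(P[...,2]<hi); 
    if h.sum()>5: print("plate",lo,h.sum(),np.round(np.median(P[h],0),4),[np.round(x,4) for x in cv2.minAreaRect(P[h][:,:2].astype(np.float32))])
crop=lambda y,x,s:cv2.resize(c["img"][y[0]:y[1],x[0]:x[1]],None,fx=s,fy=s,interpolation=cv2.INTER_CUBIC)
save("c1.png",np.hstack([crop((170,250),(222,332),5),crop((170,270),(400,450),4)[:400]]))
print(ctrl.get_obs())
E
```

```text
unit rect ((0.5361531972885132, 0.2594704329967499), (0.11753929406404495, 0.3018761873245239), 9.880353927612305) 2580 0.07107006008600603
unit contour ((0.5360562801361084, 0.2591812014579773), (0.1173701137304306, 0.3013444244861603), 9.877108573913574)
dial [0.5307 0.3464 0.1015] 54 [array([0.531, 0.347]), array([0.04 , 0.013]), np.float64(27.222)]
dial [0.5453 0.2594 0.1025] 48 [array([0.545, 0.26 ]), array([0.011, 0.038]), np.float64(64.174)]
dial [0.5603 0.1731 0.1021] 45 [array([0.56 , 0.173]), array([0.011, 0.038]), np.float64(84.954)]
plate 0.12 102 [ 0.5229 -0.245   0.1368] [array([ 0.5244, -0.2468]), array([0.0137, 0.0594]), np.float64(89.2804)]
plate 0.075 178 [ 0.5177 -0.2449  0.0913] [array([ 0.5253, -0.2446]), array([0.2155, 0.0103]), np.float64(0.3142)]
plate 0.03 243 [ 0.516  -0.2405  0.0389] [array([ 0.5264, -0.2447]), array([0.2341, 0.0229]), np.float64(0.9321)]
{'time_s': 0.1, 'q': array([-1.34929728e+00,  1.81496088e-01,  1.60786227e+00,  5.18659291e-06,
        1.35380651e+00, -2.06280072e-01]), 'dq': array([ 2.09046807e-04, -1.50397280e-04, -3.45444490e-03,  1.20497134e-03,
        8.54302725e-04, -5.04321962e-05]), 'joint_efforts': array([ 3.92519396e-04, -4.45875728e+01, -3.52236593e+01, -3.52757143e-04,
        4.15738687e-03, -7.96095861e-06]), 'eef_pos': array([ 0.23845685, -0.52268332,  0.22097986]), 'eef_rot': array([-7.86102915e-04,  9.77212519e-01,  2.12261809e-01, -3.44983866e-06]), 'wrist_force': array([-0.44674057,  0.22199773, -0.29845351]), 'torque': array([-0.01696054,  0.01214679, -0.01904713]), 'grasp_force': 0.0, 'opening': 1.0012350276390305}
```

View pics/c1.png

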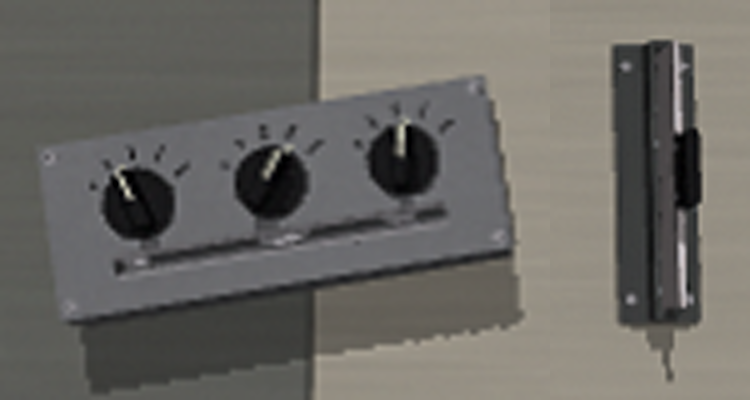

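```bash
cat >> h.py <<'E'
def go(p,yaw,T=None):
    T=toolT() if T is None else T; a=np.radians(yaw); Rt=np.array([[np.cos(a),np.sin(a),0],[np.sin(a),-np.cos(a),0],[0,0,-1]])
    d=T[:3,:3].T@(np.array(p)-T[:3,3]); rv=np.degrees(R.from_matrix(T[:3,:3].T@Rt).as_rotvec())
    print("shift",np.round(d,4),"rot",np.round(rv,2),"rows",np.linalg.norm(d)/.0417,np.linalg.norm(rv)/7.16)
    G=np.eye(4); G[:3,:3]=Rt; G[:3,3]=p; return G
E
python3 - <<'E'
from h import *
go((.38,-.09,.28),24.5); go((.49,.29,.28),27)
print(np.round(cam("wrist")["T_tool_cam"],3))
E
```

```text
shift [ 0.3083 -0.3351 -0.0584] rot [-0.09 -0.02  0.01] rows 11.008544672575736 0.012656585778949512
shift [ 0.566  -0.6352 -0.0579] rot [-0.09 -0.02 -2.49] rows 20.450047409129482 0.34801044030292627
[[ 0.001 -0.951 -0.308  0.079]
 [ 1.     0.     0.001  0.001]
 [-0.001 -0.308  0.951 -0.152]
 [ 0.     0.     0.     1.   ]]
```

>>> {"op": "servo_tool", "data": {"series": "-1 0.03 -0.03 -0.02 0 0 0;-1 0.308 -0.335 -0.058 0 0 0;-1 0.308 -0.335 -0.058 0 0 0;-1 0.308 -0.335 -0.058 0 0 0;-1 0.308 -0.335 -0.058 0 0 0;-1 0.308 -0.335 -0.058 0 0 0;-1 0.308 -0.335 -0.058 0 0 0;-1 0.308 -0.335 -0.058 0 0 0;-1 0.308 -0.335 -0.058 0 0 0;-1 0.308 -0.335 -0.058 0 0 0;-1 0.308 -0.335 -0.058 0 0 0;-1 0.308 -0.335 -0.058 0 0 0"}}

```text
time_s: 1.15
eef_pos: [0.3811, -0.0845, 0.2806]
eef_rot: [-0.001, 0.976, 0.216, 0.001]
wrist_force: [0.3, 0.4, -0.2]
opening: 0.998
grasp_force: 0.0
```

>>> {"op": "servo_tool", "data": {"series": "-1 0.258 -0.3 0 0 0 -2.5;-1 0.258 -0.3 0 0 0 -2.5;-1 0.258 -0.3 0 0 0 -2.5;-1 0.258 -0.3 0 0 0 -2.5;-1 0.258 -0.3 0 0 0 -2.5;-1 0.258 -0.3 0 0 0 -2.5;-1 0.258 -0.3 0 0 0 -2.5;-1 0.258 -0.3 0 0 0 -2.5;-1 0.258 -0.3 0 0 0 -2.5;-1 0.258 -0.3 0 0 0 -2.5;-1 0.258 -0.3 0 0 0 -2.5;-1 0.258 -0.3 0 0 0 -2.5"}}

```text
time_s: 2.15
eef_pos: [0.4899, 0.2898, 0.2788]
eef_rot: [0.0, 0.972, 0.235, -0.001]
wrist_force: [-0.1, -0.2, -0.1]
opening: 1.003
grasp_force: 0.0
```

```bash
python3 - <<'E'
from h import *
print(np.round(toolT(),3).tolist())
c=cam("wrist"); save("w1.png",c["img"]); np.savez("w1.npz",**c); print(c["fovy"],c["k1"])
P=cloud(c); 
for z0,z1 in((.062,.078),(.095,.11)):
    m=((P[...,2]>z0)&(P[...,2]<z1)).astype(np.uint8)
    for k in cv2.findContours(m,cv2.RETR_EXTERNAL,2)[0]:
        if cv2.contourArea(k)>100:
            zz=.07 if z0<.08 else .102; q=onplane(c,k.reshape(-1,2),zz)[:,:2].astype(np.float32)
            print(z0,cv2.contourArea(k),cv2.minAreaRect(q))
E
```

```text
[[0.89, 0.456, -0.002, 0.49], [0.456, -0.89, -0.001, 0.29], [-0.002, 0.0, -1.0, 0.279], [0.0, 0.0, 0.0, 1.0]]
62.039668360864304 -0.007912118698295733
0.062 110.0 ((0.4236282408237457, -0.24277666211128235), (0.037569813430309296, 0.013607138767838478), 44.29839324951172)
0.062 339.0 ((0.11881620436906815, 0.5196553468704224), (0.041511960327625275, 0.026675352826714516), 82.11063385009766)
0.062 711.5 ((0.18461741507053375, 0.5366643071174622), (0.03375150263309479, 0.08237550407648087), 16.596454620361328)
0.062 1111.0 ((0.2752428650856018, 0.5296129584312439), (0.10723916441202164, 0.03486258536577225), 19.589445114135742)
0.062 29806.5 ((0.536528468132019, 0.256841242313385), (0.11639351397752762, 0.30083462595939636), 9.730206489562988)
0.095 782.5 ((0.11145026236772537, 0.5138775706291199), (0.05609755963087082, 0.04724535718560219), 40.59588623046875)
0.095 383.0 ((0.17167215049266815, 0.5216723680496216), (0.019971834495663643, 0.058248113840818405), 32.46087646484375)
0.095 672.5 ((0.23457106947898865, 0.4737893044948578), (0.021292176097631454, 0.10918368399143219), 78.3296127319336)
0.095 1143.5 ((0.282275915145874, 0.551069974899292), (0.10482792556285858, 0.02380390092730522), 6.730447292327881)
0.095 482.5 ((0.561285674571991, 0.1741376519203186), (0.014102963730692863, 0.03951683267951012), 87.45791625976562)
0.095 472.0 ((0.5466362237930298, 0.2596496641635895), (0.012680421583354473, 0.039588239043951035), 62.734859466552734)
0.095 481.5 ((0.5315570831298828, 0.34514302015304565), (0.038965776562690735, 0.01212003082036972), 28.037017822265625)
```

View pics/w1.png

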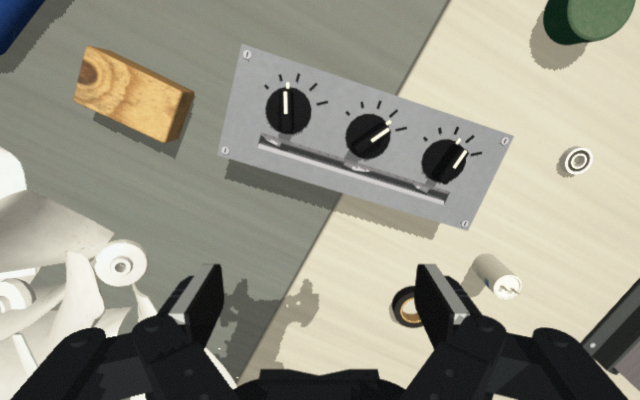

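The wrist view agrees with the top view to within about 2 mm: dials at pixels (288,110), (368,135) and (444,160), and unit yaw 9.75°. Next I'll go to the left dial.

```bash
python3 - <<'E'
from h import *
G=go((.5312,.346,.150),28); go((.5312,.346,.103),28,G)
E
```

```text
shift [ 0.063  -0.0321  0.1289] rot [ 0.02  0.1  -0.95] rows 3.5257914922223716 0.13346217114598577
shift [0.    0.    0.047] rot [0. 0. 0.] rows 1.1270983213429255 0.0
```

>>> {"op": "servo_tool", "data": {"series": "-0.2 0.063 -0.032 0.03 0 0.1 -1;-0.2 0.063 -0.032 0.08 0 0.1 -1;-0.2 0.063 -0.032 0.129 0 0.1 -1;-0.2 0.063 -0.032 0.15 0 0.1 -1;-0.2 0.063 -0.032 0.165 0 0.1 -1;-0.2 0.063 -0.032 0.176 0 0.1 -1;-0.2 0.063 -0.032 0.176 0 0.1 -1;1 0.063 -0.032 0.176 0 0.1 -1;1 0.063 -0.032 0.176 0 0.1 -1;1 0.063 -0.032 0.176 0 0.1 -1;1 0.063 -0.032 0.176 0 0.1 -1;1 0.063 -0.032 0.176 0 0.1 -1"}}

```text
time_s: 3.2
eef_pos: [0.5326, 0.3469, 0.1056]
eef_rot: [-0.0, 0.97, 0.242, 0.002]
wrist_force: [0.5, -0.6, -0.4]
opening: -0.001
grasp_force: 0.0
```

```bash
python3 - <<'E'
from h import *
c=cam("wrist"); save("w2.png",c["img"]); o=ctrl.get_obs(); print(o["opening"],o["grasp_force"],o["eef_pos"])
E
```

```text
-0.0001892093901374541 0.0 [0.53232387 0.34679106 0.10514837]
```

View pics/w2.png

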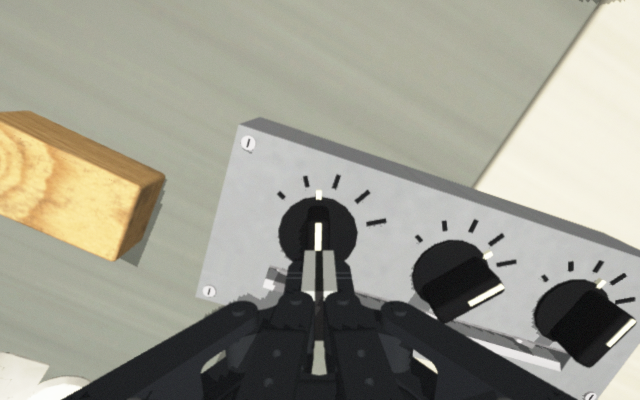

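The view shows the pads, at about (318,270), shut above the bar, with the pointer line still visible at (318,235). I'll check the tip and bar heights from depth.

```bash
python3 - <<'E'
from h import *
c=cam("wrist"); P=cloud(c)
for u,v in((308,262),(318,262),(328,262),(310,285),(327,285),(318,240),(312,210),(340,225),(400,240),(470,310),(318,330)): print(u,v,np.round(P[v,u],4),c["img"][v,u])
E
```

```text
308 262 [0.5403 0.3546 0.1303] [166 168 160]
318 262 [0.5425 0.351  0.1307] [30 32 28]
328 262 [0.5441 0.347  0.1298] [164 165 156]
310 285 [0.5404 0.3532 0.1475] [165 165 157]
327 285 [0.5429 0.3473 0.1465] [165 166 158]
318 240 [0.5403 0.3498 0.1025] [255 254 251]
312 210 [0.5478 0.3575 0.0855] [18 21 21]
340 225 [0.544  0.3371 0.0751] [35 38 35]
400 240 [0.551  0.2983 0.0697] [196 197 197]
470 310 [0.5301 0.2303 0.0701] [108 110 109]
318 330 [0.5271 0.3427 0.1521] [42 40 39]
```

```bash
python3 - <<'E'
from h import *
T=toolT(); c=cam("wrist"); P=cloud(c); Q=(P-T[:3,3])@T[:3,:3]
w=np.zeros((400,640),bool); w[235:330,280:360]=1
m=w&(P[...,2]>.108)
v,u=np.where(m); print("max ahead",np.nanmax(Q[m][:,2]),v.min())
for vv in range(244,300,6): print(vv,[np.round(Q[vv,uu]*1000).astype(int).tolist() for uu in (306,312,318,326,332)])
d=dict(np.load("w1.npz")); print(d["T_tool_cam"][:3,3])
d={k:(x if x.ndim else float(x)) for k,x in d.items()}; 
P1=cloud(d); T1=d["E"]@np.linalg.inv(d["T_tool_cam"]); Q1=(P1-T1[:3,3])@T1[:3,:3]
for p in((205,268),(215,268),(218,280),(205,300),(185,320),(425,268),(440,280)): print(p,np.round(Q1[p[1],p[0]]*1000).astype(int))
E
```

```text
max ahead -0.01314475494191795 251
244 [[-7, -6, 31], [7, -2, 2], [7, 1, 2], [6, 5, 3], [-7, 9, 30]]
250 [[2, -5, 5], [3, -2, 3], [3, 1, 3], [3, 5, 3], [-11, 10, 30]]
256 [[11, -4, -20], [11, -2, -19], [11, 1, -20], [11, 5, -19], [10, 7, -18]]
262 [[10, -4, -24], [11, -1, -25], [11, 1, -25], [11, 5, -25], [11, 7, -25]]
268 [[11, -4, -31], [11, -1, -30], [11, 1, -31], [11, 4, -30], [11, 7, -30]]
274 [[11, -4, -36], [10, -1, -34], [11, 1, -35], [11, 4, -35], [10, 7, -34]]
280 [[11, -3, -39], [11, -1, -39], [11, 1, -39], [11, 4, -40], [11, 7, -40]]
286 [[11, -3, -44], [11, -1, -43], [11, 1, -43], [11, 4, -44], [10, 6, -43]]
292 [[10, -3, -46], [10, -1, -46], [10, 1, -47], [10, 4, -47], [10, 6, -47]]
298 [[12, -3, -53], [12, -1, -53], [8, 1, -48], [12, 4, -53], [12, 6, -53]]
[ 0.07880656  0.00124901 -0.15214864]
(205, 268) [ 11 -46 -30]
(215, 268) [ 11 -41 -30]
(218, 280) [  4 -41 -28]
(205, 300) [  5 -42 -44]
(185, 320) [  9 -42 -61]
(425, 268) [ 10  46 -29]
(440, 280) [ 11  48 -39]
```

The real fingertips sit about 15 mm behind the reported TCP, 40 mm off the stated figure. The missed grasp fits that, so I'll command about 40 mm lower from here on.

>>> {"op": "servo_tool", "data": {"series": "-0.2 0 0 0 0 0 0;-0.2 0 0 0 0 0 0;-0.2 0 0 0 0 0 0;-0.2 0 0 0 0 0 0;-0.2 0 0 0.015 0 0 0;-0.2 0 0 0.03 0 0 0;-0.2 0 0 0.036 0 0 0;-0.2 0 0 0.039 0 0 0;-0.2 0 0 0.039 0 0 0;-0.2 0 0 0.039 0 0 0"}}

```text
time_s: 4.18
eef_pos: [0.5321, 0.3467, 0.0652]
eef_rot: [-0.0, 0.97, 0.242, 0.001]
wrist_force: [0.3, -0.6, 0.2]
opening: 0.6
grasp_force: 0.0
```

>>> {"op": "servo_tool", "data": {"series": "1 0 0 0 0 0 0;1 0 0 0 0 0 0;1 0 0 0 0 0 0;1 0 0 0 0 0 0;1 0 0 0 0 0 0;1 0 0 0 0 0 0"}}

```text
time_s: 4.68
eef_pos: [0.5318, 0.3472, 0.0657]
eef_rot: [-0.001, 0.97, 0.242, 0.001]
wrist_force: [-2.9, 3.0, 5.4]
opening: 0.134
grasp_force: 59.5
```

>>> {"op": "servo_tool", "data": {"series": "1 0 0 0 0 0 6;1 0 0 0 0 0 12;1 0 0 0 0 0 18;1 0 0 0 0 0 24;1 0 0 0 0 0 30;1 0 0 0 0 0 36;1 0 0 0 0 0 42;1 0 0 0 0 0 48;1 0 0 0 0 0 48;1 0 0 0 0 0 48;1 0 0 0 0 0 48;1 0 0 0 0 0 48"}}

```text
time_s: 5.68
eef_pos: [0.5318, 0.3467, 0.0657]
eef_rot: [-0.001, 0.985, -0.173, 0.001]
wrist_force: [-3.6, 0.3, 6.7]
opening: 0.131
grasp_force: 59.6
```

>>> {"op": "servo_tool", "data": {"series": "-0.2 0 0 0 0 0 0;-0.2 0 0 0 0 0 0;-0.2 0 0 0 0 0 0;-0.2 0 0 0 0 0 0;-0.2 0 0 -0.03 0 0 0;-0.2 0 0 -0.06 0 0 0;-0.2 0 0 -0.07 0 0 0;-0.2 0 0 -0.07 0 0 0"}}

```text
time_s: 6.35
eef_pos: [0.5341, 0.3474, 0.1386]
eef_rot: [-0.002, 0.985, -0.174, 0.004]
wrist_force: [0.6, -0.5, 0.6]
opening: 0.601
grasp_force: 0.0
```

```bash
cat >> h.py <<'E'
def dials():
    c=cam("wrist"); P=cloud(c); m=((P[...,2]>.095)&(P[...,2]<.11)&(abs(P[...,0]-.545)<.06)&(abs(P[...,1]-.26)<.13)).astype(np.uint8)
    for k in cv2.findContours(m,cv2.RETR_EXTERNAL,2)[0]:
        if cv2.contourArea(k)>100:
            q=onplane(c,k.reshape(-1,2),.102)[:,:2].astype(np.float32); (x,y),(w,h),a=cv2.minAreaRect(q); a=a if w>h else a-90
            if a>90: a-=180
            print("dial",round(x,4),round(y,4),round(w,3),round(h,3),"yaw",round(a,1))
    return c
E
python3 - <<'E'
from h import *
o=ctrl.get_obs(); print(o["eef_pos"],o["eef_rot"]); c=dials()
G=go((.5458,.2597,.13),-27.3)
E
```

```text
[0.53411468 0.34743259 0.13859703] [-0.00236724  0.98481099 -0.17357522  0.00365516]
dial 0.5334 0.3449 0.012 0.04 yaw -20.3
dial 0.5478 0.2606 0.014 0.04 yaw -27.4
dial 0.5624 0.1755 0.016 0.04 yaw -2.1
shift [0.042  0.0775 0.0061] rot [-0.21 -0.2   7.31] rows 2.118422677846262 1.0211370905988757
```

```bash
python3 - <<'E'
from h import *
go((.5465,.2598,.13),-27.4); G=go((.5465,.2598,.065),-27.4)
E
```

```text
shift [0.0427 0.0771 0.0061] rot [-0.21 -0.2   7.41] rows 2.1186048041059844 1.0350926539684353
shift [0.0424 0.0773 0.0711] rot [-0.21 -0.2   7.41] rows 2.716554432541296 1.0350926539684353
```

>>> {"op": "servo_tool", "data": {"series": "-0.2 0.021 0.038 0 0 0 4;-0.2 0.0425 0.077 0 0 0 7.4;-0.2 0.0425 0.077 0 0 0 7.4;-0.2 0.0425 0.077 0.02 0 0 7.4;-0.2 0.0425 0.077 0.04 0 0 7.4;-0.2 0.0425 0.077 0.06 0 0 7.4;-0.2 0.0425 0.077 0.071 0 0 7.4;-0.2 0.0425 0.077 0.071 0 0 7.4"}}

```text
time_s: 7.07
eef_pos: [0.5438, 0.2595, 0.0606]
eef_rot: [0.0, 0.972, -0.237, -0.001]
wrist_force: [0.3, 0.3, 0.7]
opening: 0.598
grasp_force: 0.1
```

>>> {"op": "servo_tool", "data": {"series": "-0.2 0 0 0 0 0 0;1 0 0 0 0 0 0;1 0 0 0 0 0 0;1 0 0 0 0 0 0;1 0 0 0 0 0 0;1 0 0 0 0 0 0;1 0 0 0 0 0 0"}}

```text
time_s: 7.65
eef_pos: [0.5463, 0.2601, 0.065]
eef_rot: [-0.001, 0.972, -0.237, 0.002]
wrist_force: [-0.2, 0.6, 5.8]
opening: 0.127
grasp_force: 59.9
```

>>> {"op": "servo_tool", "data": {"series": "1 0 0 0 0 0 -6;1 0 0 0 0 0 -12;1 0 0 0 0 0 -19;1 0 0 0 0 0 -26;1 0 0 0 0 0 -33;1 0 0 0 0 0 -40;1 0 0 0 0 0 -47;1 0 0 0 0 0 -54;1 0 0 0 0 0 -61;1 0 0 0 0 0 -67.2;1 0 0 0 0 0 -67.2;1 0 0 0 0 0 -67.2"}}

```text
time_s: 8.65
eef_pos: [0.5463, 0.2603, 0.0651]
eef_rot: [-0.0, 0.94, 0.341, 0.002]
wrist_force: [-0.8, 1.7, 6.2]
opening: 0.126
grasp_force: 60.0
```

>>> {"op": "servo_tool", "data": {"series": "1 0 0 0 0 0 0;1 0 0 0 0 0 0;-0.2 0 0 0 0 0 0;-0.2 0 0 0 0 0 0;-0.2 0 0 0 0 0 0;-0.2 0 0 0 0 0 0;-0.2 0 0 -0.03 0 0 0;-0.2 0 0 -0.06 0 0 0;-0.2 0 0 -0.07 0 0 0;-0.2 0 0 -0.07 0 0 0"}}

```text
time_s: 9.48
eef_pos: [0.5476, 0.2602, 0.1371]
eef_rot: [0.0, 0.94, 0.34, 0.004]
wrist_force: [0.1, 0.4, 0.4]
opening: 0.6
grasp_force: 0.0
```

```bash
python3 - <<'E'
from h import *
o=ctrl.get_obs(); print(o["eef_pos"],o["eef_rot"]); c=dials()
G=go((.5615,.1734,.135),-2.3);go((.5615,.1734,.065),-2.3)
E
```

```text
[0.54756708 0.26020057 0.13714787] [2.00610399e-04 9.40242479e-01 3.40482162e-01 3.99222358e-03]
dial 0.5694 0.1751 0.015 0.026 yaw -2.1
dial 0.5477 0.2601 0.04 0.012 yaw 40.2
dial 0.5335 0.3446 0.012 0.041 yaw -20.0
shift [-0.0436  0.0762 -0.0002] rot [-0.   -0.27 42.11] rows 2.1044806022357725 5.881216889259751
shift [-0.0439  0.0761  0.0698] rot [-0.   -0.27 42.11] rows 2.6901679776848795 5.881216889259751
```

>>> {"op": "servo_tool", "data": {"series": "-0.2 -0.015 0.025 0 0 0 7;-0.2 -0.03 0.05 0 0 0 14;-0.2 -0.044 0.076 0 0 0 21;-0.2 -0.044 0.076 0 0 0 28;-0.2 -0.044 0.076 0 0 0 35;-0.2 -0.044 0.076 0 0 0 42;-0.2 -0.044 0.076 0.02 0 0 42;-0.2 -0.044 0.076 0.04 0 0 42;-0.2 -0.044 0.076 0.06 0 0 42;-0.2 -0.044 0.076 0.07 0 0 42;-0.2 -0.044 0.076 0.07 0 0 42;-0.2 -0.044 0.076 0.07 0 0 42"}}

```text
time_s: 10.53
eef_pos: [0.5591, 0.173, 0.0623]
eef_rot: [-0.0, 1.0, -0.019, -0.001]
wrist_force: [0.0, -0.0, 0.4]
opening: 0.603
grasp_force: 0.0
```

>>> {"op": "servo_tool", "data": {"series": "1 0 0 0 0 0 0;1 0 0 0 0 0 0;1 0 0 0 0 0 0;1 0 0 0 0 0 0;1 0 0 0 0 0 0;1 0 0 0 0 0 0"}}

```text
time_s: 11.03
eef_pos: [0.5612, 0.1734, 0.0651]
eef_rot: [-0.001, 1.0, -0.019, 0.002]
wrist_force: [-2.4, 1.1, 5.7]
opening: 0.128
grasp_force: 59.2
```

>>> {"op": "servo_tool", "data": {"series": "1 0 0 0 0 0 6;1 0 0 0 0 0 12;1 0 0 0 0 0 18;1 0 0 0 0 0 24;1 0 0 0 0 0 30;1 0 0 0 0 0 36;1 0 0 0 0 0 42;1 0 0 0 0 0 48;1 0 0 0 0 0 48;1 0 0 0 0 0 48;1 0 0 0 0 0 48;1 0 0 0 0 0 48"}}

```text
time_s: 12.03
eef_pos: [0.561, 0.1732, 0.065]
eef_rot: [-0.001, 0.906, -0.424, 0.001]
wrist_force: [-1.4, 0.8, 7.0]
opening: 0.125
grasp_force: 59.4
```

>>> {"op": "servo_tool", "data": {"series": "-0.2 0 0 0 0 0 0;-0.2 0 0 0 0 0 0;-0.2 0 0 0 0 0 0;-0.2 0 0 0 0 0 0;-0.2 0 0 -0.03 0 0 0;-0.2 0 0 -0.06 0 0 0;-0.2 0 0 -0.1 0 0 0;-0.2 0 0 -0.13 0 0 0;-0.2 0 0 -0.16 0 0 0;-0.2 0 0 -0.16 0 0 0"}}

```text
time_s: 12.87
eef_pos: [0.5635, 0.1734, 0.2311]
eef_rot: [-0.004, 0.906, -0.424, 0.005]
wrist_force: [0.9, -0.6, -0.3]
opening: 0.602
grasp_force: 0.0
```

```bash
python3 - <<'E'
from h import *
o=ctrl.get_obs(); print(o["eef_pos"],o["eef_rot"]); c=dials(); save("w3.png",c["img"])
go((.48,-.20,.225),0.5)
E
```

```text
[0.56352684 0.17338601 0.23105627] [-0.00354098  0.90562276 -0.42403531  0.00537911]
dial 0.5447 0.2538 0.031 0.014 yaw 40.2
dial 0.5621 0.1713 0.012 0.039 yaw -50.0
shift [0.234  0.3022 0.0015] rot [ -0.3   -0.45 -50.69] rows 9.164741303240804 7.079411107011881
```

View pics/w3.png

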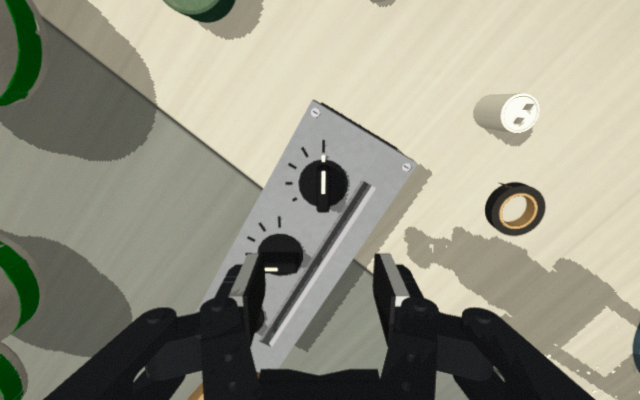

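The right dial's pointer, at (323,158), lies on tick 5 at (323,145), and all three dials measure as set. Now the plate.

>>> {"op": "servo_tool", "data": {"series": "-0.2 0.02 0.03 -0.02 0 0 -5;-0.2 0.255 0.34 -0.06 0 0 -12;-0.2 0.255 0.34 -0.06 0 0 -18;-0.2 0.255 0.34 -0.06 0 0 -24;-0.2 0.255 0.34 -0.06 0 0 -30;-0.2 0.255 0.34 -0.06 0 0 -36;-0.2 0.255 0.34 -0.06 0 0 -42;-0.2 0.255 0.34 -0.06 0 0 -50.7;-0.2 0.255 0.34 -0.06 0 0 -50.7;-0.2 0.255 0.34 -0.06 0 0 -50.7;-0.2 0.255 0.34 -0.06 0 0 -50.7;-0.2 0.255 0.34 -0.06 0 0 -50.7"}}

```text
time_s: 13.92
eef_pos: [0.4601, -0.2458, 0.282]
eef_rot: [0.0, 1.0, 0.002, -0.0]
wrist_force: [0.4, 0.3, -1.2]
opening: 0.602
grasp_force: 0.0
```

```bash
python3 - <<'E'
from h import *
print(np.round(toolT(),3).tolist())
c=cam("wrist"); save("w4.png",c["img"]); P=cloud(c)
near=(abs(P[...,0]-.52)<.16)&(abs(P[...,1]+.245)<.06)
for z0,z1,zz in((.125,.15,.138),(.085,.101,.093),(.034,.044,.038)):
    m=(near&(P[...,2]>z0)&(P[...,2]<z1)).astype(np.uint8)
    for k in cv2.findContours(m,cv2.RETR_EXTERNAL,2)[0]:
        if cv2.contourArea(k)>60: print(zz,cv2.contourArea(k),[np.round(x,4) for x in cv2.minAreaRect(onplane(c,k.reshape(-1,2),zz)[:,:2].astype(np.float32))])
E
```

```text
[[1.0, 0.003, -0.0, 0.46], [0.003, -1.0, -0.0, -0.246], [-0.0, 0.0, -1.0, 0.282], [0.0, 0.0, 0.0, 1.0]]
0.138 884.0 [array([ 0.5244, -0.2495]), array([0.0584, 0.0114]), np.float64(0.0331)]
0.093 324.0 [array([ 0.4521, -0.2493]), array([0.0707, 0.0054]), np.float64(0.2194)]
0.093 456.0 [array([ 0.5888, -0.249 ]), array([0.0644, 0.0058]), np.float64(0.2333)]
0.038 607.0 [array([ 0.5209, -0.2567]), array([0.2266, 0.006 ]), np.float64(0.1321)]
0.038 702.5 [array([ 0.5209, -0.242 ]), array([0.2266, 0.0063]), np.float64(0.1671)]
```

View pics/w4.png

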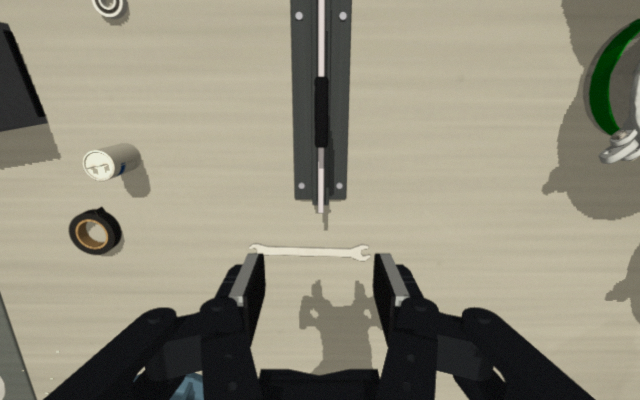

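The plate's bar is at (321,112) px, and the spanner at (310,252) is clear of it. After correcting for the small camera bias, the bar centre is about (.5248, -.2478).

```bash
python3 - <<'E'
from h import *
go((.5248,-.2478,.16),0.2); go((.5248,-.2478,.0905),0.2)
E
```

```text
shift [0.0642 0.0053 0.1216] rot [-0.12  0.02  0.03] rows 3.2998296516855334 0.017263073885941248
shift [0.0642 0.0054 0.1911] rot [-0.12  0.02  0.03] rows 4.836320091974769 0.017263073885941248
```

>>> {"op": "servo_tool", "data": {"series": "-0.2 0.03 0.002 0.02 0 0 0;-0.2 0.064 0.002 0.05 0 0 0;-0.2 0.064 0.002 0.08 0 0 0;-0.2 0.064 0.002 0.11 0 0 0;-0.2 0.064 0.002 0.13 0 0 0;-0.2 0.064 0.002 0.15 0 0 0;-0.2 0.064 0.002 0.17 0 0 0;-0.2 0.064 0.002 0.185 0 0 0;-0.2 0.064 0.002 0.19 0 0 0;-0.2 0.064 0.002 0.19 0 0 0"}}

```text
time_s: 14.8
eef_pos: [0.5249, -0.2396, 0.0907]
eef_rot: [-0.002, 1.0, 0.005, -0.001]
wrist_force: [-0.5, 0.7, 0.8]
opening: 0.598
grasp_force: 0.0
```

```bash
python3 - <<'E'
from h import *
o=ctrl.get_obs(); print(o["eef_pos"],o["wrist_force"]); T=toolT(); c=cam("wrist"); P=cloud(c); Q=(P-T[:3,3])@T[:3,:3]
near=(abs(Q[...,0])<.16)&(abs(Q[...,1])<.012)
for z0,z1,zz in((.125,.15,.138),(.085,.101,.093)):
    m=(near&(P[...,2]>z0)&(P[...,2]<z1)).astype(np.uint8)
    for k in cv2.findContours(m,cv2.RETR_EXTERNAL,2)[0]:
        if cv2.contourArea(k)>60: print(zz,cv2.contourArea(k),[np.round(x,4) for x in cv2.minAreaRect(onplane(c,k.reshape(-1,2),zz)[:,:2].astype(np.float32))])
E
```

```text
[ 0.52492519 -0.23955512  0.09070541] [-0.45469977  0.712965    0.80068112]
0.138 3066.5 [array([ 0.5295, -0.2474]), array([0.0609, 0.0087]), np.float64(0.5911)]
0.093 1956.5 [array([ 0.5905, -0.2489]), array([0.0081, 0.0832]), np.float64(88.3292)]
```

>>> {"op": "servo_tool", "data": {"series": "-0.2 0 0.008 0 0 0 0;-0.2 0 0.008 0 0 0 0;-0.2 0 0.008 0 0 0 0;-0.2 0 0.008 0 0 0 0"}}

```text
time_s: 15.18
eef_pos: [0.5268, -0.2505, 0.0942]
eef_rot: [0.0, 1.0, 0.004, 0.001]
wrist_force: [0.1, -0.3, -0.8]
opening: 0.599
grasp_force: 0.0
```

>>> {"op": "servo_tool", "data": {"series": "1 0 0 0 0 0 0;1 0 0 0 0 0 0;1 0 0 0 0 0 0;1 0 0 0 0 0 0;1 0 0 0 0 0 0;1 0 0 0 0 0 0;1 0 0 0 0 0 0"}}

```text
time_s: 15.77
eef_pos: [0.5265, -0.2497, 0.0935]
eef_rot: [-0.001, 1.0, 0.004, 0.001]
wrist_force: [0.1, 1.8, 3.6]
opening: 0.128
grasp_force: 59.2
```

>>> {"op": "servo_tool", "data": {"series": "1 0 0 -0.01 0 0 0;1 0 0 -0.025 0 0 0;1 0 0 -0.04 0 0 0;1 0 0 -0.06 0 0 0;1 0 0 -0.08 0 0 0;1 0 0 -0.1 0 0 0;1 0 0 -0.12 0 0 0;1 0 0 -0.14 0 0 0;1 0 0 -0.15 0 0 0;1 0 0 -0.15 0 0 0;1 0 0 -0.15 0 0 0"}}

```text
time_s: 16.68
eef_pos: [0.5261, -0.2501, 0.2431]
eef_rot: [-0.0, 1.0, 0.004, 0.001]
wrist_force: [-0.6, 0.8, -2.6]
opening: 0.133
grasp_force: 58.7
```

```bash
python3 - <<'E'
from h import *
print(np.round(toolT(),4).tolist(), ctrl.get_obs()["opening"], ctrl.get_obs()["wrist_force"])
y=9.65; a=np.radians(y); print("slot",.5464-.0385*np.cos(a),.25995-.0385*np.sin(a))
go((.46,0,.245),50); go((.5084,.2535,.245),99.65)
E
```

```text
[[1.0, 0.0089, 0.0017, 0.5261], [0.0089, -1.0, 0.0005, -0.2501], [0.0017, -0.0005, -1.0, 0.2431], [0.0, 0.0, 0.0, 1.0]] 0.13289182027173402 [-0.62024326  0.79305673 -2.5628173 ]
slot 0.508444770054153 0.25349627861169394
shift [-0.0638 -0.2507 -0.0019] rot [ 2.000e-02 -1.000e-01 -4.949e+01] rows 6.203064529660324 6.911880600643022
shift [-0.0132 -0.5037 -0.0017] rot [ 6.000e-02 -1.000e-01 -9.914e+01] rows 12.08386925928318 13.846229977242077
```

>>> {"op": "servo_tool", "data": {"series": "1 -0.003 -0.015 0 0 0 -3;1 -0.008 -0.035 0 0 0 -8;1 -0.014 -0.055 0 0 0 -13;1 -0.02 -0.08 0 0 0 -18;1 -0.026 -0.105 0 0 0 -23;1 -0.034 -0.13 0 0 0 -28;1 -0.04 -0.155 0 0 0 -33;1 -0.046 -0.18 0 0 0 -38;1 -0.052 -0.205 0 0 0 -42;1 -0.058 -0.23 0 0 0 -46;1 -0.064 -0.25 0 0 0 -50;1 -0.064 -0.25 0 0 0 -50"}}

```text
time_s: 17.68
eef_pos: [0.4576, 0.0028, 0.2413]
eef_rot: [-0.002, 0.903, 0.429, -0.0]
wrist_force: [0.6, 0.2, -2.0]
opening: 0.135
grasp_force: 58.9
```

```bash
python3 - <<'E'
from h import *
print(ctrl.get_obs()["eef_pos"]);go((.5084,.2535,.245),99.65)
E
```

```text
[0.45759607 0.00280132 0.24134538]
shift [ 0.2265 -0.1188 -0.003 ] rot [ -0.19  -0.15 -48.78] rows 6.1347887438644 6.8128840564813435
```

>>> {"op": "servo_tool", "data": {"series": "1 0.02 -0.01 0 0 0 -4;1 0.045 -0.024 0 0 0 -9;1 0.07 -0.036 0 0 0 -14;1 0.095 -0.05 0 0 0 -20;1 0.12 -0.063 0 0 0 -26;1 0.145 -0.076 0 0 0 -32;1 0.17 -0.09 -0.001 0 0 -38;1 0.195 -0.102 -0.002 0 0 -43;1 0.215 -0.113 -0.003 0 0 -47;1 0.2265 -0.119 -0.003 0 0 -49;1 0.2265 -0.119 -0.003 0 0 -49;1 0.2265 -0.119 -0.003 0 0 -49"}}

```text
time_s: 18.68
eef_pos: [0.5116, 0.2494, 0.2452]
eef_rot: [-0.0, 0.646, 0.763, -0.0]
wrist_force: [0.3, 0.1, -3.1]
opening: 0.131
grasp_force: 59.0
```

>>> {"op": "servo_tool", "data": {"series": "1 0 0 0 0 0 0;1 0 0 0 0 0 0;1 0 0 0 0 0 0"}}

```text
time_s: 18.93
eef_pos: [0.5122, 0.2487, 0.2466]
eef_rot: [0.0, 0.647, 0.763, 0.001]
wrist_force: [0.1, -0.2, -2.1]
opening: 0.133
grasp_force: 59.0
```

```bash
python3 - <<'E'
from h import *
T=toolT(); print(np.round(T,4).tolist()); c=cam("wrist"); save("w5.png",c["img"]); np.savez("w5.npz",**c)
go((.5084,.2535,.245),99.65)
E
```

```text
[[-0.1632, 0.9866, 0.0014, 0.5122], [0.9866, 0.1632, 0.0005, 0.2487], [0.0003, 0.0015, -1.0, 0.2466], [0.0, 0.0, 0.0, 1.0]]
shift [ 0.0052 -0.003   0.0018] rot [ 0.1  -0.02 -0.24] rows 0.14943844235062412 0.0369546811793394
```

View pics/w5.png

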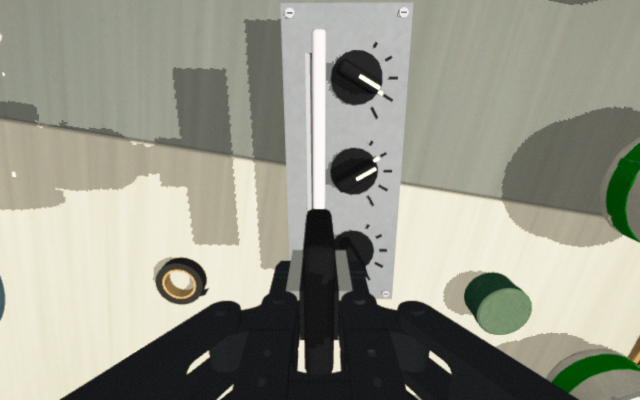

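The plate is held over the slot. Its far top corner is near (319,30) and the slot's far end near (309,52). I'll measure one against the other in this same view.

```bash
python3 - <<'E'
from h import *
d=dict(np.load("w5.npz")); c={k:(x if x.ndim else float(x)) for k,x in d.items()}
g=cv2.cvtColor(c["img"],cv2.COLOR_RGB2GRAY); P=cloud(c)
T=c["E"]@np.linalg.inv(c["T_tool_cam"])
print(g[22:36,319]); print("cols 304-314, rows 46..58"); print(g[46:60,303:316]); print(g[120,300:332]); print(g[200,300:332])
tl=lambda p:np.round((np.atleast_2d(p)-T[:3,3])@T[:3,:3]*1000,1)
m=(P[...,2]>.22)&(P[...,2]<.27); m[:, :300]=0; m[:,335:]=0; m[205:]=0
v,u=np.where(m); print("plate rows",v.min(),v.max()); 
for r in (40,100,150,195):
    uu=u[v==r]; e=onplane(c,[[uu.min()-.5,r],[uu.max()+.5,r]],T[2,3]-.0005); print(r,uu.min(),uu.max(),tl(e).tolist())
print("plate end",tl(onplane(c,[[319,v.min()-.5]],T[2,3]-.0005)), np.nanmedian(P[m][:,2]))
# bar far end
b=(P[...,2]>.27)&(P[...,2]<.31); b[:,:300]=0; b[:,335:]=0; v,u=np.where(b); print("bar rows",v.min(),tl(onplane(c,[[319,v.min()-.5]],T[2,3]+.0445)))
# unit outline
k=((P[...,2]>.062)&(P[...,2]<.078)); v,u=np.where(k); print(u.min(),u.max(),v.min(),v.max())
E
```

```text
[183 182 186 184 187 187 193 227 241 248 249 249 250 249]
cols 304-314, rows 46..58
[[182 184 185 186 187 185 186 184 171 182 213 236 246]
 [183 184 184 185 186 184 183 183 173 186 216 237 246]
 [183 183 184 187 186 186 188 187 173 183 214 235 246]
 [184 184 184 187 188 188 187 186 171 183 214 234 246]
 [182 185 186 186 186 188 185 186 173 184 213 236 245]
 [185 185 186 187 186 186 186 183 172 181 215 235 246]
 [185 187 189 192 189 182 176 168 159 179 212 235 246]
 [185 190 210 216 197 189 149 102  97 166 213 236 246]
 [185 188 213 218 214 212 174 105  90 165 214 236 246]
 [184 189 213 219 218 217 193 120  91 164 213 236 245]
 [184 188 211 215 218 218 192 118  94 163 214 235 246]
 [183 187 210 216 217 219 193 118  94 165 213 236 246]
 [182 185 204 216 218 216 194 119 100 165 212 236 246]
 [183 184 205 217 218 217 195 124 114 169 213 236 246]]
[181 182 181 183 184 187 205 217 220 218 179 123 140 199 233 246 248 249
 250 250 250 251 251 249 244 205 185 184 185 186 187 186]
[185 186 189 187 189 185 187 202 214 219 215 177 133 191 230 245 249 249
 250 250 251 251 250 248 234 200 186 187 187 185 184 186]
plate rows 29 204
40 312 325 [[99.3, -2.7, 0.5], [99.3, 3.1, 0.5]]
100 312 325 [[75.3, -2.9, 0.5], [75.3, 3.3, 0.5]]
150 312 324 [[53.3, -3.0, 0.5], [53.3, 3.0, 0.5]]
195 313 324 [[31.7, -2.6, 0.5], [31.7, 3.1, 0.5]]
plate end [[103.6   0.4   0.5]] 0.2457586877861443
bar rows 225 [[ 34.6   0.4 -44.5]]
280 639 2 399
```

```bash
python3 - <<'E'
from h import *
d=dict(np.load("w5.npz")); c={k:(x if x.ndim else float(x)) for k,x in d.items()}; P=cloud(c)
T=c["E"]@np.linalg.inv(c["T_tool_cam"])
tl=lambda p:np.round((np.atleast_2d(p)-T[:3,3])@T[:3,:3]*1000,1)
g=cv2.cvtColor(c["img"],cv2.COLOR_RGB2GRAY)
print("slot end",tl(onplane(c,[[309,52.3]],.07)), "at lead-in", tl(onplane(c,[[305,52.5]],.07)))
for r in (70,100,130,160,190):
    row=g[r,298:312].astype(float); i=np.argmax(np.diff(row)); e=298+i+.5
    print(r,e,tl(onplane(c,[[e,r]],.07)))
k=((P[...,2]>.064)&(P[...,2]<.076)).astype(np.uint8); k[:,430:]=0;k[:,:270]=0
for r in (60,100,140,180):
    uu=np.where(k[r])[0]; print("unit",r,uu.min(),uu.max(),tl(onplane(c,[[uu.min()-.5,r],[uu.max()+.5,r]],.07)).tolist())
uu=np.where(k[:,345])[0]; print("unit back end",uu.min(),tl(onplane(c,[[345,uu.min()-.5]],.07)))
for a in((319,215),(319,222),(319,230),(319,250)): print(a,tl(P[a[1],a[0]]))
E
```

```text
slot end [[113.9  -8.4 176.6]] at lead-in [[113.8 -12.1 176.6]]
70 304.5 [[ 98.9 -12.7 176.6]]
100 305.5 [[ 72.5 -12.1 176.6]]
130 305.5 [[ 44.6 -12.4 176.6]]
160 306.5 [[ 15.1 -11.7 176.6]]
190 306.5 [[-16.  -12.  176.6]]
unit 60 283 408 [[107.5, -32.7, 176.6], [107.6, 82.5, 176.8]]
unit 100 284 405 [[72.5, -32.9, 176.6], [72.6, 82.6, 176.8]]
unit 140 285 402 [[34.9, -33.1, 176.6], [35.0, 82.7, 176.7]]
unit 180 286 400 [[-5.4, -33.3, 176.6], [-5.4, 83.8, 176.7]]
unit back end 3 [[154.   23.3 176.7]]
(319, 215) [[ 25.6   0.5 -10.5]]
(319, 222) [[ 25.9   0.4 -19.9]]
(319, 230) [[ 26.3   0.4 -29.8]]
(319, 250) [[ 24.    0.4 -42.8]]
```

>>> {"op": "servo_tool", "data": {"series": "1 0.004 -0.002 0.01 0 0 -0.3;1 0.0075 -0.0034 0.025 0 0 -0.3;1 0.0075 -0.0034 0.04 0 0 -0.3;1 0.0075 -0.0034 0.055 0 0 -0.3;1 0.0075 -0.0034 0.067 0 0 -0.3;1 0.0075 -0.0034 0.076 0 0 -0.3;1 0.0075 -0.0034 0.076 0 0 -0.3;1 0.0075 -0.0034 0.076 0 0 -0.3;1 0.0075 -0.0034 0.076 0 0 -0.3;1 0.0075 -0.0034 0.076 0 0 -0.3;1 0.0075 -0.0034 0.076 0 0 -0.3;1 0.0075 -0.0034 0.076 0 0 -0.3"}}

```text
time_s: 19.98
eef_pos: [0.5081, 0.2569, 0.1714]
eef_rot: [0.001, 0.644, 0.765, 0.001]
wrist_force: [0.3, 0.6, -1.9]
opening: 0.131
grasp_force: 58.8
```

```bash
python3 - <<'E'
from h import *
T=toolT(); print(np.round(T,4).tolist()); c=cam("wrist"); np.savez("w6.npz",**c); print(np.round(toolT()[:3,3],4))
im=c["img"][0:200,255:425]; save("w6.png",cv2.resize(im,None,fx=3,fy=3,interpolation=cv2.INTER_CUBIC))
E
```

```text
[[-0.1704, 0.9854, 0.0029, 0.5081], [0.9854, 0.1704, 0.0012, 0.2569], [0.0007, 0.003, -1.0, 0.1714], [0.0, 0.0, 0.0, 1.0]]
[0.5079 0.2568 0.1713]
```

View pics/w6.png

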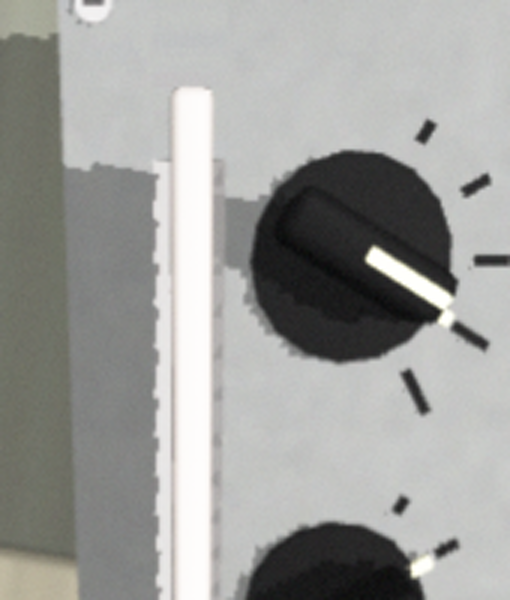

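In the close view the plate's end is at crop (192,88), the slot's end at crop y of about 158, and a lead-in strip shows on both sides (x = 157 and 223). Now to compute the remaining offset.

```bash
python3 - <<'E'
from h import *
d=dict(np.load("w6.npz")); c={k:(x if x.ndim else float(x)) for k,x in d.items()}; P=cloud(c)
T=c["E"]@np.linalg.inv(c["T_tool_cam"]); zt=T[2,3]-.0005
tl=lambda p:np.round((np.atleast_2d(p)-T[:3,3])@T[:3,:3]*1000,1)
g=cv2.cvtColor(c["img"],cv2.COLOR_RGB2GRAY).astype(int)
print(g[46:60,308],g[46:60,327]); print(g[24:36,319])
for r in (75,100,130,150,180): print(r,g[r,303:335])
m=(abs(P[...,2]-zt)<.012); m[:,:300]=0; m[:,340:]=0
for r in (40,100,150,180):
    uu=np.where(m[r])[0]; print("plate",r,uu.min(),uu.max(),tl(onplane(c,[[uu.min()-.5,r],[uu.max()+.5,r]],zt)).tolist())
v=np.where(m[:,319])[0]; print("plate end",v.min(),tl(onplane(c,[[319,v.min()-.5]],zt)))
print("slot end",tl(onplane(c,[[309,52.7],[327,52.7]],.07)))
for r,a,b in((75,307.3,329.3),(150,307.5,329.)): print(r,tl(onplane(c,[[a,r],[b,r]],.07)).tolist())
E
```

```text
[197 196 197 197 195 198 196 194 225 227 227 225 213 215] [196 197 198 197 199 196 189 166 175 175 172 172 161 156]
[196 196 195 197 200 233 246 250 252 252 252 252]
75 [132 131 132 139 171 217 228 227 207 195 225 242 249 251 251 251 252 252
 253 253 251 249 218 167 159 159 155 141 132 131 131 131]
100 [132 132 142 202 225 229 228 229 226 197 221 241 249 251 251 252 252 252
 253 253 251 248 215 180 178 175 178 191 192 195 196 198]
130 [132 125 139 195 227 229 229 229 226 176 211 239 250 251 251 252 252 253
 253 253 251 247 210 173 164 161 182 192 196 196 195 195]
150 [133 133 131 141 181 220 230 229 224 173 210 240 249 251 252 252 252 253
 253 253 251 246 207 181 178 179 190 195 197 193 193 194]
180 [131 132 131 145 213 230 228 229 223 184 213 239 249 251 252 252 252 253
 253 253 251 242 206 181 176 181 191 195 194 194 195 195]
plate 40 312 325 [[99.3, -2.7, 0.6], [99.3, 3.1, 0.6]]
plate 100 312 325 [[75.3, -2.9, 0.5], [75.3, 3.3, 0.6]]
plate 150 312 324 [[53.3, -3.0, 0.5], [53.3, 3.0, 0.5]]
plate 180 312 324 [[39.1, -3.1, 0.5], [39.1, 3.1, 0.5]]
plate end 29 [[103.6   0.4   0.6]]
slot end [[105.4  -6.5 101.5]
 [105.4   6.1 101.5]]
75 [[90.8, -7.8, 101.5], [90.8, 7.9, 101.5]]
150 [[37.2, -8.2, 101.4], [37.2, 8.2, 101.5]]
```

The plate is centred in the slot to about 0.2 mm. Lowering slowly and watching the force.

>>> {"op": "servo_tool", "data": {"series": "1 0 0 0.005 0 0 0;1 0 0 0.01 0 0 0;1 0 0 0.014 0 0 0;1 0 0 0.018 0 0 0;1 0 0 0.022 0 0 0;1 0 0 0.026 0 0 0;1 0 0 0.03 0 0 0;1 0 0 0.03 0 0 0;1 0 0 0.03 0 0 0"}}

```text
time_s: 20.78
eef_pos: [0.5075, 0.2567, 0.1403]
eef_rot: [0.0, 0.644, 0.765, 0.001]
wrist_force: [0.8, -0.6, -2.2]
opening: 0.131
grasp_force: 59.0
```

>>> {"op": "servo_tool", "data": {"series": "1 0 0 0.005 0 0 0;1 0 0 0.01 0 0 0;1 0 0 0.015 0 0 0;1 0 0 0.02 0 0 0;1 0 0 0.024 0 0 0;1 0 0 0.028 0 0 0;1 0 0 0.031 0 0 0;1 0 0 0.031 0 0 0;1 0 0 0.031 0 0 0"}}

```text
time_s: 21.53
eef_pos: [0.5076, 0.2568, 0.1095]
eef_rot: [0.0, 0.644, 0.765, 0.001]
wrist_force: [0.1, -0.0, -2.4]
opening: 0.133
grasp_force: 59.0
```

>>> {"op": "servo_tool", "data": {"series": "1 0 0 0.001 0 0 0;1 0 0 0.002 0 0 0;1 0 0 0.003 0 0 0;1 0 0 0.004 0 0 0;1 0 0 0.004 0 0 0;1 0 0 0.004 0 0 0"}}

```text
time_s: 22.03
eef_pos: [0.5078, 0.2569, 0.1058]
eef_rot: [0.0, 0.644, 0.765, 0.001]
wrist_force: [0.0, -0.5, -1.4]
opening: 0.13
grasp_force: 59.2
```

Nearly home. Creeping on to contact.

>>> {"op": "servo_tool", "data": {"series": "1 0 0 0.001 0 0 0;1 0 0 0.002 0 0 0;1 0 0 0.002 0 0 0;1 0 0 0.002 0 0 0"}}

```text
time_s: 22.37
eef_pos: [0.5084, 0.2569, 0.1056]
eef_rot: [0.001, 0.644, 0.765, 0.001]
wrist_force: [-3.6, -2.2, 10.1]
opening: 0.136
grasp_force: 60.8
```

>>> {"op": "servo_tool", "data": {"series": "0.5 0 0 0 0 0 0;0.3 0 0 0 0 0 0;0 0 0 0 0 0 0;0 0 0 0 0 0 0;0 0 0 0 0 0 0;0 0 0 -0.02 0 0 0;0 0 0 -0.05 0 0 0;0 0 0 -0.09 0 0 0;0 0 0 -0.12 0 0 0;0 0 0 -0.15 0 0 0;0 0 0 -0.15 0 0 0;0 0 0 -0.15 0 0 0"}}

```text
time_s: 23.37
eef_pos: [0.5088, 0.257, 0.256]
eef_rot: [0.002, 0.644, 0.765, 0.003]
wrist_force: [0.1, 0.8, -0.8]
opening: 0.501
grasp_force: 0.0
```

```bash
python3 - <<'E'
from h import *
o=ctrl.get_obs(); print(o["eef_pos"],o["wrist_force"],o["opening"]); c=dials(); save("w7.png",c["img"]); P=cloud(c)
T=toolT(); near=(abs(P[...,0]-.51)<.06)&(abs(P[...,1]-.255)<.15)
for z0,z1,zz in((.092,.112,.105),(.14,.16,.150)):
    m=(near&(P[...,2]>z0)&(P[...,2]<z1)).astype(np.uint8)
    for k in cv2.findContours(m,cv2.RETR_EXTERNAL,2)[0]:
        if cv2.contourArea(k)>60: print(zz,np.nanmedian(P[...,2][cv2.drawContours(np.zeros_like(m),[k],-1,1,-1)>0]),[np.round(x,4) for x in cv2.minAreaRect(onplane(c,k.reshape(-1,2),zz)[:,:2].astype(np.float32))])
E
```

```text
[0.50876112 0.25704948 0.25596284] [ 0.13532909  0.83073674 -0.84292965] 0.5006666653744951
dial 0.5607 0.1736 0.013 0.043 yaw -50.3
dial 0.5232 0.1747 0.005 0.059 yaw -80.1
dial 0.5456 0.2595 0.039 0.013 yaw 39.8
dial 0.5312 0.345 0.012 0.04 yaw -20.2
dial 0.4977 0.3198 0.005 0.079 yaw -80.1
0.105 0.10188646760147979 [array([0.5592, 0.1767]), array([0.0129, 0.0416]), np.float64(39.6843)]
0.105 0.10527472847112318 [array([0.5229, 0.1762]), array([0.0052, 0.0588]), np.float64(9.9294)]
0.105 0.10179964601663624 [array([0.5449, 0.2605]), array([0.0391, 0.0136]), np.float64(39.8178)]
0.105 0.10178428619163205 [array([0.5308, 0.3449]), array([0.0122, 0.0394]), np.float64(69.8357)]
0.105 0.10488374727905031 [array([0.4977, 0.3199]), array([0.0054, 0.0782]), np.float64(9.9279)]
0.15 0.1498816144107717 [array([0.5096, 0.2545]), array([0.0111, 0.0596]), np.float64(9.4515)]
```

View pics/w7.png

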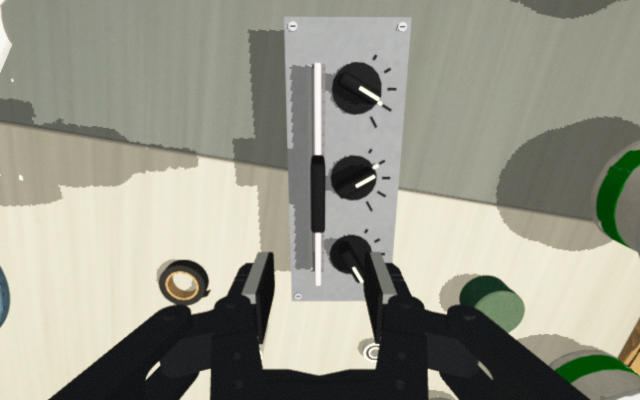

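The plate stands upright in the slot at px (318,175). Its bar top is at z = 0.150 and its plate edge at 0.105, so it is fully home. The dials measure -20.2°, 39.8° and -50.3°, which are ticks 4, 2 and 5, and the gripper is clear.

```bash
python3 -c "
from bench import ctrl
print(ctrl.hand_in())"
```

```text
the job is handed in; nothing more can be done
None
```

The dials are set to 4, 2 and 5, the plate is fully home and upright in the slot and released, and the job is handed in at about 23 s; no verdict came back.

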